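# Put the indicator paper away dry and close the keyed lid

### The job

Put the roll of orange indicator paper away: slide it up off its spindle and lay it flat on the floor of the round metal drying pot. Then take the blue lid from its sloping rest, set it level on the pot's rim with its orange key well to one side of the rim's notch (at least 30 degrees), and turn it on the rim, without lifting it, until the key drops into the notch and the lid sits flush all round; let go. Leave the bottles and vials standing where they are.

Things in the scene. Friction and masses are not known exactly. Their poses are not given: they have to be found in the camera images.
- roll_mid (a point): Middle of the roll, 13 mm above its underside.
- roll: Roll of orange indicator paper on a white core, a flat ring 44 mm across and 26 mm high with an 18 mm bore, about 50 g, loose on the spindle. Origin at the centre of its underside, z along its bore, upward. It stands with its underside 25 mm above the worktop.
- spindle: Bright steel spindle, fixed for the episode but not always in the same place: foot 72 mm across and 10 mm high, hub 28 mm across up to 25 mm (the roll lies on it), then an 11 mm post that ends 72 mm above the worktop. Origin under its centre on the worktop.
- pot: Round aluminium drying pot with a dark rim, open at the top, fixed for the episode but not always in the same place or turned the same way. Origin under its centre on the worktop, z up, x towards the notch in its rim. Bore 100 mm across, inner floor 8 mm above the worktop. Fingers fit into the mouth beside the roll if they open only a little (to about 60 mm).
- pot_rim (a point): Middle of the pot's mouth at the height of the rim's flat top, 50 mm above the worktop. The rim is 100 mm across inside and 128 mm outside.
- notch (a point): Middle of the only notch in the rim, 57 mm from the pot's axis on its +x side, at the height of the rim's top. It is 18 mm wide, 10 mm deep and cuts right through the rim; an orange stripe on the pot's wall stands below it and a thin orange line beside each of its edges.
- lid: Blue lid, 124 mm across, about 0.22 kg. Origin at the middle of the underside of its 6 mm flange, z out of its top, x towards its key. Below the flange a centring disc, 94 mm across, 10 mm deep, edge chamfered. Seated, the origin is level with the rim's top; with the key riding on the rim, 6 mm higher. It starts on the sloping rest at 25 degrees, key uphill, top tilted towards the robot.
- handle (a point): Point to grip in the middle of the lid's black bar handle, 30 mm above the lid's origin along its z. The bar is 54 mm long (along the lid's x), 14 mm thick (along y), stands 31 mm above the flange and ends 7 mm above this point.
- key (a point): Middle of the lid's orange key at the level of the flange's underside, 57 mm from the lid's axis on its +x side. The key is 12 mm wide, lies 48 to 70 mm from the axis and reaches 6 mm below the flange.
- lid_rest: Dark steel stand, 112 x 90 mm, fixed for the episode but not always in the same place; its face slopes up at 25 degrees towards its +x, away from the robot, with two small steel pins along the lower edge that stop the lid from sliding. Origin under its centre on the worktop.
- electrode_stand: Fixed obstacle: electrode stand on a brown round foot, between the arm's starting place and the work. Its jointed black arm reaches over the blue stirrer at y about -0.35, up to 0.36 m above the worktop; pass above it (TCP at 0.42 m or more) before swinging left.
- ph_meter: Fixed obstacle: wedge-shaped meter between the lid's rest and the pot, up to 0.15 m high.
- vial_pink: Bystander: vial with pink contents and blue cap, 21 mm across, 60 mm high, standing. Origin at the centre of its underside.
- buffer_blue: Bystander: bottle with blue contents and white cap, 52 mm across, 108 mm high, standing. Origin at the centre of its underside.
- dropper_brown: Bystander: brown dropper bottle with black cap, 33 mm across, 62 mm high, standing. Origin at the centre of its underside.

How it is judged:
On the way, in this order (a step that is already met when the one before it is completed fails the run):
1. the roll lies flat on the floor of the pot, off its spindle (z of roll_mid in the frame of pot below 0.025 m and horizontal distance between roll_mid and pot below 0.032 m and angle between roll's own z axis and vertical below 0.15 rad), for 0.2 s.
2. the lid rests on the rim, centred, its key on the rim more than 24 mm from the notch (z of lid in the frame of pot below 0.06 m and horizontal distance between lid and pot below 0.008 m and angle between lid's own z axis and vertical below 0.15 rad and horizontal distance between key and notch above 0.024 m and contact force between lid and pot above 0.2 N), for 0.1 s.
3. the lid is turned on the rim: its key, still on top of the rim, comes within 21 mm of the notch (z of lid in the frame of pot between 0.0515 and 0.06 m and horizontal distance between lid and pot below 0.008 m and horizontal distance between key and notch below 0.021 m and contact force between lid and pot above 0.1 N), for 0.02 s.
At the end, for the whole second after the job is handed in: The roll lies flat (within 0.15 rad) on the pot's floor; the lid is seated at rest: flange within 2 mm of the rim, level within 2 degrees, centred within 6 mm, its key in the notch (within 8 mm of the notch's middle); nothing held (all of step 1 and z of lid in the frame of pot below 0.052 m and horizontal distance between lid and pot below 0.006 m and horizontal distance between key and notch below 0.008 m and angle between lid's own z axis and vertical below 0.035 rad and linear speed of each of lid, roll below 0.02 m/s); the robot touches nothing.
It fails at once if a standing bottle or vial was pushed more than 30 mm or knocked over (distance of any of vial_pink, buffer_blue, dropper_brown from where it was at the start of the episode above 0.03 m or angle between any of vial_pink, buffer_blue, dropper_brown's own z axis and vertical above 0.5 rad).
It also fails if it takes over 61 s, if anything falls off the work surface, if the arm or the gripper's body presses on something with over 40 N, if the wrist force passes 120 N, or if a joint passes its speed limit or range.

### The arm

A 6-joint arm with a two-finger parallel gripper is mounted at the origin on a cart in front of the work surface, level with it; the furniture and walls round the work are solid. World frame = base frame: x ahead of the robot, y to its left, z up, the work surface at z = 0. Lengths are in m, angles in rad, forces in N, time in s.
With the tool pointing down it reaches from about 0.225 to 0.725 m from the base axis. Payload 3.1 kg.
Tool frame: the origin (TCP) lies between the finger pads, 19 mm behind the fingertips; this is the grasp point; z points along the fingers, y is the line along which they close (so a half turn about z gives the same grasp; the last joint's range is limited). The gripper opens to 85 mm and grips with 20 to 120 N. Pads are 22 mm wide; open, the fingers measure 114 mm over their backs; the gripper's body (76 mm by 85 mm) begins 54 mm behind the grasp point. The pads swing forward as they close: fully open they stand 13 mm farther back than shut.
Start: joints at [1.083, 0.048, 0.099, 1.622, 0, 1.443], TCP at [0.185, 0.491, 0.25] pointing down, gripper open.
Joint ranges: [-2.91, 2.91], [-0.99, 1.94], [-1.21, 1.42], [-2.12, 2.29], [-1.49, 1.47], [-3.14, 3.14]. Speed limits (rad/s): [2.79, 2.79, 3.14, 3.14, 3.14, 3.14].

### API

Orientations are given as a unit quaternion [x, y, z, w].
In Python, from station import * gives the robot as it stands.
- The arm moves only by the tool carry_out, never from a script. Its argument "moves" is one flat list of numbers, 7 for each row, row after row: the opening in per cent of the stroke, from 0 (shut) to 100 (fully open), then the shift along the tool's x, y, z in cm, then the turn, a rotation vector about the tool's x, y, z in degrees. A call has 1 to 20 rows; each row is the pose to reach, as a shift and turn from the pose commanded when the call began, along the tool's axes at that moment; what a row does not reach only later rows make up. A row lasts 1/10 s, in which the tool goes at most 50 mm and 8.59 degrees, less where a joint would pass 70% of its speed; a pose out of reach is approached as far as the arm can. A call with a gripper value outside its range is refused whole. The fingers move at their own pace and stop on an object; "grip_force" is the grip in N (left out, the last holds). Time passes only in rows, so rows that repeat a pose let the fingers close. It gives the time, the measured TCP pose, the force, the opening and the grip force at its end, in the units of the state.
- state(): the state, without advancing time (a new reading comes with each control period).
- capture(name): name is "scene" or "top" or "wrist"; returns the picture (480x640x3 uint8, red, green, blue); there is no depth.
- get_calibration(name): a dict with "vertical_fov" (degrees; the focal length in pixels is half the picture's height over the tangent of half this angle, whatever the lens; pixels are square), "cx", "cy" (the principal point, pixels), "position" and "rotation" of the camera in the world; the wrist camera has in their place "mount" (4x4, takes a point from camera to tool coordinates, whose origin is the TCP and whose axes are the flange's). Camera axes: x right, y up, looking along -z (the intrinsics and any distortion apply to the point x, -y, -z); pixel columns grow to the right and rows downward; lengths in m; the calibration is good to about 2 mm. A picture is of the moment at which its call begins: read the wrist's pose just before it. get_calibration takes no time and is no camera call.
- finish_job(): hands the job in; it is judged then, once.
The state is a dict: "time_s": time; "q": joint angles; "qd": joint speeds; "joint_torque": joint torques, N m; "eef_pos": TCP position; "ee_rot": TCP orientation; "contact_force": force on the tool from outside, world axes, zero at the start; "ft_torque": the same for the moment, N m; "gripper_width": finger opening in m; "gripper_force": force on a finger pad.
Only numpy, scipy, OpenCV 4.12 (cv2) and the standard library are available. Lean on these libraries where they do the work, as an engineer would, in place of code of your own. Each camera call takes 0.05 s, during which the arm holds its last target. There are 200 camera calls.

## Working session

There is one attempt and no reset: what is moved stays moved. The work goes in short steps, Python scripts to look and compute and a tool call to move; the robot and the scene stay as the last step left them, time stands still between calls to the robot, and variables do not carry over. Pictures are saved under pics/ and viewed, at most 12 in all, crops included, and the job is handed in when it is done.

Besides the shell and the picture viewer there is one more tool, called after ">>>" as name(argument=value, ...), one argument or row to a line, values as JSON. carry_out: Moves the arm, as the interface text tells. Its arguments: {"type":"object","properties":{"moves":{"type":"array"},"grip_force":{"type":"number"}},"required":["moves"]}

```bash
ls; mkdir -p pics; python3 - <<'E'
from station import *
import cv2
for n in("scene","top","wrist"):
    c=get_calibration(n);print(n,c)
s=state();print(s)
for n in("scene","top"):
    cv2.imwrite(f"pics/{n}0.png",capture(n)[:,:,::-1])
E
```

```text
pics
scene {'vertical_fov': 49.07341913878653, 'cx': 314.72869821259076, 'cy': 239.29277349843747, 'position': array([-0.04869964, -0.76533517,  0.69521135]), 'rotation': array([ 0.4687612 , -0.14428526, -0.26487124,  0.83023366])}
top {'vertical_fov': 47.09157007391859, 'cx': 318.97149888171515, 'cy': 245.580878599577, 'position': array([0.27091271, 0.02682272, 1.50516973]), 'rotation': array([-0.06828784,  0.05105558,  0.71355985, -0.69538654])}
wrist {'vertical_fov': 61.06579412963745, 'cx': 315.71752975047144, 'cy': 239.6819840273202, 'mount': array([[ 1.39453660e-04,  9.53115897e-01,  3.02605466e-01,
         7.87090980e-02],
       [ 9.99999988e-01, -1.12002695e-04, -1.08068469e-04,
         3.95606723e-04],
       [-6.91091483e-05,  3.02605478e-01, -9.53115901e-01,
        -1.25006535e-01],
       [ 0.00000000e+00,  0.00000000e+00,  0.00000000e+00,
         1.00000000e+00]])}
{'time_s': 0.0, 'q': array([1.08319768e+00, 4.87594021e-02, 9.75905648e-02, 1.62198444e+00,
       2.52527886e-05, 1.44300431e+00]), 'qd': array([ 1.01704028e-03, -1.38382311e-03,  1.02254071e-03, -8.26367419e-05,
        1.52453522e-03,  2.03863706e-03]), 'joint_torque': array([ 3.68951405e-04, -3.38782167e+01,  3.20016289e+01,  2.01292435e-02,
       -6.30653290e-05,  1.58020178e-06]), 'eef_pos': array([0.18458478, 0.49088159, 0.24880895]), 'ee_rot': array([ 1.78934340e-01,  9.83860312e-01, -1.11930429e-03, -3.68950348e-04]), 'contact_force': array([-0.14572234, -0.07958585, -0.48717129]), 'ft_torque': array([-0.02281118,  0.00244533, -0.04233671]), 'gripper_force': 0.0, 'gripper_width': 0.08540101579087053}
```

View pics/scene0.png

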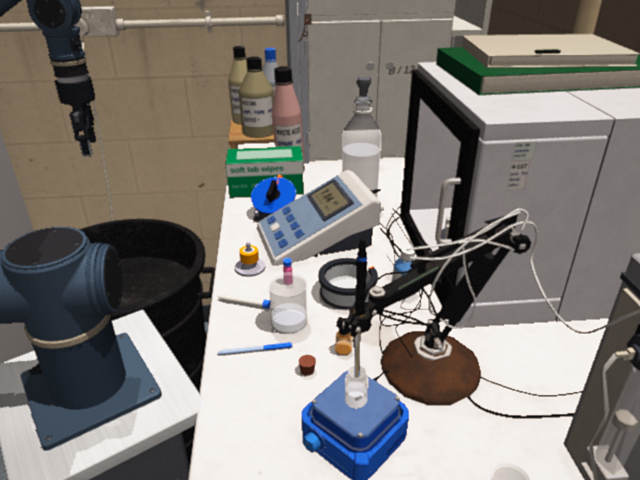

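View pics/top0.png

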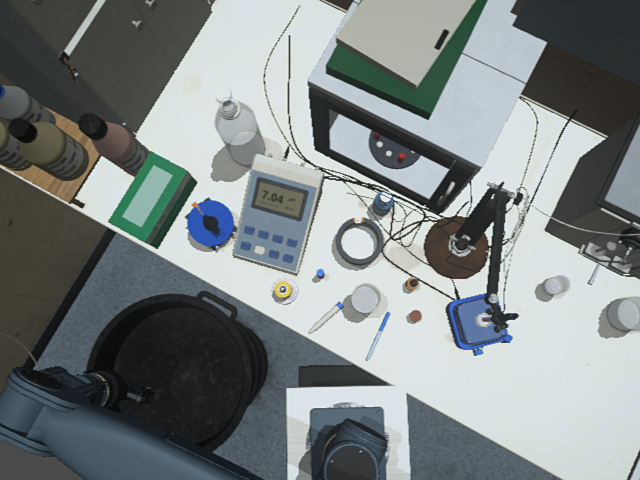

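The scene view shows the roll and spindle at (249,258), the pot at (347,283) and the lid at (273,197). In the top view the roll is at (284,291), the pot at (359,242), the lid at (210,224), the pink vial at (320,274), the dropper at (411,285) and the buffer bottle at (383,204). The arm hangs at the left.

```bash
cat > h.py <<'E'
import numpy as np, cv2
from scipy.spatial.transform import Rotation as R
from station import *
def cam(name, st=None):
    c=get_calibration(name); f=240/np.tan(np.radians(c['vertical_fov']/2))
    if name=='wrist':
        M=np.eye(4); M[:3,:3]=R.from_quat(st['ee_rot']).as_matrix(); M[:3,3]=st['eef_pos']
        T=M@c['mount']; Rm,p=T[:3,:3],T[:3,3]
    else: Rm,p=R.from_quat(c['rotation']).as_matrix(),np.array(c['position'])
    return f,c['cx'],c['cy'],Rm,p
def ray(C,uv):
    f,cx,cy,Rm,p=C; uv=np.atleast_2d(uv).astype(float)
    d=np.c_[(uv[:,0]-cx)/f,-(uv[:,1]-cy)/f,-np.ones(len(uv))]
    return p,d@Rm.T
def onz(C,uv,z):
    p,d=ray(C,uv); return p+d*((z-p[2])/d[:,2])[:,None]
def proj(C,X):
    f,cx,cy,Rm,p=C; q=(np.atleast_2d(X)-p)@Rm
    return np.c_[cx-f*q[:,0]/q[:,2],cy+f*q[:,1]/q[:,2]]
def circ(P):
    A=np.c_[2*P[:,:2],np.ones(len(P))]; s=np.linalg.lstsq(A,(P[:,:2]**2).sum(1),rcond=None)[0]
    return s[:2],np.sqrt(s[2]+s[0]**2+s[1]**2)
def hsv(im): return cv2.cvtColor(im,cv2.COLOR_RGB2HSV)
def blobs(m,amin=30):
    n,l,s,c=cv2.connectedComponentsWithStats(m.astype(np.uint8)); return [(s[i,4],s[i,:4],c[i]) for i in range(1,n) if s[i,4]>=amin],l
def shift(st,target):  # cm along tool axes
    return R.from_quat(st['ee_rot']).inv().apply(np.array(target)-st['eef_pos'])*100
E
python3 - <<'E'
from h import *
C=cam('top')
for n,uv,z in(("roll",(284,291),.051),("pot",(359,242),.05),("lid",(210,224),.05),("vial",(320,274),.06),("drop",(411,285),.06),("buf",(383,204),.108),("beaker",(365,300),.05),('meterBL',(234,266),.05),('meterBR',(298,273),.05)):
    print(n,onz(C,uv,z)[0].round(3))
E
```

```text
roll [0.4   0.155 0.051]
pot [ 0.526 -0.048  0.05 ]
lid [0.587 0.354 0.05 ]
vial [0.442 0.058 0.06 ]
drop [ 0.406 -0.179  0.06 ]
buf [ 0.615 -0.111  0.108]
beaker [ 0.371 -0.058  0.05 ]
meterBL [0.471 0.288 0.05 ]
meterBR [0.447 0.117 0.05 ]
```

>>> carry_out(
  moves=[100, -12, -10, -5, 0, 0, 0, 100, -36.4, -30, -5, 0, 0, 0, 100, -36.4, -30, -5, 0, 0, 0, 100, -36.4, -30, -5, 0, 0, 0, 100, -36.4, -30, -5, 0, 0, 0, 100, -36.4, -30, -5, 0, 0, 0, 100, -36.4, -30, -5, 0, 0, 0, 100, -36.4, -30, -5, 0, 0, 0, 100, -36.4, -30, -5, 0, 0, 0, 100, -36.4, -30, -5, 0, 0, 0, 100, -36.4, -30, -5, 0, 0, 0, 100, -36.4, -30, -5, 0, 0, 0],
)

```text
time_s: 1.3
eef_pos: [0.4197, 0.0822, 0.2995]
ee_rot: [0.18, 0.984, 0.0, -0.001]
contact_force: [0.3, 0.6, -0.6]
gripper_width: 0.0854
gripper_force: 0.0
```

```bash
python3 - <<'E'
from h import *
s=state(); im=capture('wrist'); print(s['time_s'],s['eef_pos'],s['ee_rot'],s['q'],s['qd'])
np.savez('w1.npz',im=im,eef_pos=s['eef_pos'],ee_rot=s['ee_rot'])
cv2.imwrite('pics/w1.png',im[:,:,::-1])
E
```

```text
1.3 [0.41965958 0.08217452 0.29949521] [ 1.79732746e-01  9.83715120e-01  1.16312447e-04 -8.29817905e-04] [ 3.58665375e-02 -1.82872505e-01 -2.02847956e-02  1.73495491e+00
  5.83832750e-04  3.97295741e-01] [ 0.03746224 -0.01142766 -0.00553273  0.00482932 -0.00046803  0.00107166]
```

View pics/w1.png

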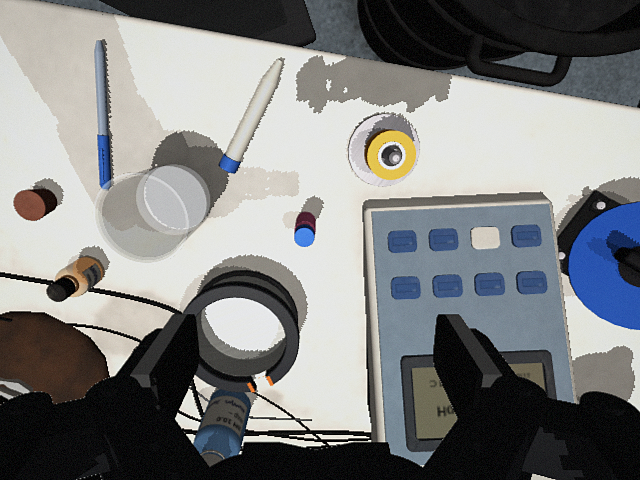

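The wrist view shows the roll's top at about (391,155), the pot rim centred near (243,330) with its notch at (261,382) between two orange lines, the vial at (304,230), and the lid's left edge at (570,270).

```bash
python3 - <<'E'
from h import *
d=np.load('w1.npz'); im=d['im']; C=cam('wrist',d); H=hsv(im)
h,s,v=H[...,0],H[...,1],H[...,2]
m=(h>15)&(h<32)&(s>140)&(v>120); b,l=blobs(m,300)
for a,bb,c in b: print('yel',a,bb,c)
i=max(range(len(b)),key=lambda i:b[i][0]); mm=(l==i+1)
ct=cv2.findContours((l>0).astype(np.uint8),cv2.RETR_EXTERNAL,cv2.CHAIN_APPROX_NONE)[0]
ct=max((c for c in ct if abs(c[:,0,0].mean()-391)<40 and abs(c[:,0,1].mean()-155)<40),key=len)[:,0]
print('roll n',len(ct),circ(onz(C,ct,.051)))
# rim inner: bright region inside
m=((v<110)&(s<90)).astype(np.uint8); m[:, :170]=0
# radial scan for dark rim's inner and outer edge at z=.05
c0=onz(C,(243,330),.05)[0]
g=cv2.cvtColor(im,cv2.COLOR_RGB2GRAY).astype(float)
for it in range(3):
  I=[];O=[]
  for a in np.radians(np.arange(0,360,3)):
    r=np.arange(.030,.085,.0004); X=np.c_[c0[0]+r*np.cos(a),c0[1]+r*np.sin(a),0*r+.05]
    uv=proj(C,X).astype(np.float32); p=cv2.remap(g.astype(np.float32),uv[:,0].reshape(-1,1),uv[:,1].reshape(-1,1),cv2.INTER_LINEAR)[:,0]
    k=np.where((p[:-1]>90)&(p[1:]<=90)&(r[:-1]>.04)&(r[:-1]<.06))[0]
    if len(k): I.append(X[k[0]])
    k=np.where((p[:-1]<=90)&(p[1:]>90)&(r[:-1]>.055)&(r[:-1]<.072))[0]
    if len(k): O.append(X[k[-1]])
  I=np.array(I);O=np.array(O)
  def rob(P):
    for _ in range(6):
      c,r=circ(P); e=abs(np.hypot(*(P[:,:2]-c).T)-r); P=P[e<max(2*np.median(e),.0005)]
    return c,r,len(P)
  ci=rob(I); co=rob(O); print('inner',ci,'outer',co); c0=np.r_[(ci[0]+co[0])/2,.05]
m=(h>3)&(h<18)&(s>150)&(v>120)
for a,bb,c in blobs(m,8)[0]:
  X=onz(C,c,.05)[0]; print('or',a,bb,c.round(1),X.round(4), np.hypot(*(X-c0)[:2]).round(4),np.degrees(np.arctan2(X[1]-c0[1],X[0]-c0[0])).round(1))
p=onz(C,(304,236),.06);print('vial',p)
E
```

```text
yel 1234 [367 130  49  50] [390.67828201 154.12641815]
roll n 138 (array([0.40559375, 0.16055316]), np.float64(0.021550294979444964))
inner (array([ 0.52560893, -0.04035379]), np.float64(0.0444053184340437), 22) outer (array([ 0.51781143, -0.03425081]), np.float64(0.06183680676920212), 32)
inner (array([ 0.52640854, -0.04146291]), np.float64(0.0451382348740128), 24) outer (array([ 0.51801096, -0.03391089]), np.float64(0.06199085079933912), 24)
inner (array([ 0.52727915, -0.04221038]), np.float64(0.045785129006158304), 21) outer (array([ 0.5175175 , -0.03380342]), np.float64(0.06124549441029611), 33)
or 11 [ 89 260   5   5] [ 91.4 261.5] [ 0.4001 -0.1455  0.05  ] 0.1628 -138.7
or 9 [ 81 274   6   7] [ 83.7 276.8] [ 0.4116 -0.1609  0.05  ] 0.1655 -132.0
or 33 [266 376   7  10] [269.3 380. ] [ 0.5884 -0.0349  0.05  ] 0.0661 2.7
or 42 [247 382   8  10] [250.3 386.9] [ 0.5892 -0.0577  0.05  ] 0.0696 -16.4
vial [[0.44677359 0.06063783 0.06      ]]
```

>>> carry_out(
  moves=[100, 2, -8, 0, 0, 0, 0, 100, 2, -8, 0, 0, 0, 0, 100, 2, -8, 0, 0, 0, 0, 100, 2, -8, 0, 0, 0, 0],
)

```text
time_s: 1.75
eef_pos: [0.3727, 0.0155, 0.3001]
ee_rot: [0.179, 0.984, 0.0, 0.0]
contact_force: [-0.3, -0.2, 0.1]
gripper_width: 0.0855
gripper_force: 0.0
```

```bash
python3 - <<'E'
from h import *
s=state(); im=capture('wrist'); print(s['time_s'],s['eef_pos'],s['ee_rot'],s['qd'].round(3))
np.savez('w2.npz',im=im,eef_pos=s['eef_pos'],ee_rot=s['ee_rot'])
C=cam('wrist',s); print(proj(C,[.525,-.043,.05]))
cv2.imwrite('pics/w2.png',im[:,:,::-1])
E
```

```text
1.75 [0.37270546 0.01549085 0.30014279] [1.78527499e-01 9.83934729e-01 4.14318856e-04 4.57960041e-04] [ 0.019  0.023  0.013 -0.005  0.001  0.001]
[[313.86291354 349.97083538]]
```

View pics/w2.png

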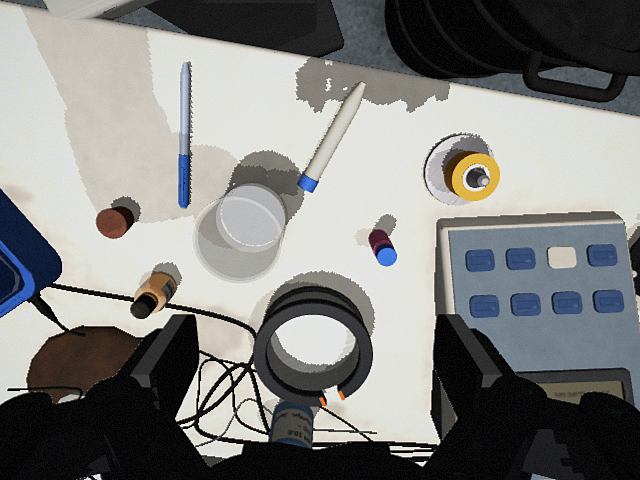

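The rim spans columns 253–373 and rows 291–405, with the notch at about (333,398) between two orange lines. I'll print intensity profiles to set the thresholds.

```bash
python3 - <<'E'
from h import *
d=np.load('w2.npz'); im=d['im']; g=cv2.cvtColor(im,cv2.COLOR_RGB2GRAY)
print(g[348,245:285],g[348,340:385]); print(g[280:330,313],g[370:415,313])
H=hsv(im);h,s,v=[H[...,i] for i in range(3)]
m=(h>3)&(h<18)&(s>150)&(v>120)
for a,bb,c in blobs(m,8)[0]: print(a,bb,c.round(1))
E
```

```text
[220 220 218 222 222 221 191 196  82  50  58  61  63  61  57  60  53  61
  57  61  50  32  56  56  59  57  60  52  97 121 123 120 123 121 122 121
 118 104 236 243] [227 224 230 233 203 200 203 202 204 204 206 210 207 118  53  58  63  72
  60  28  58  50  58  52  53  57  55  53  55  51  50  29 108 229 232 227
 227 228 228 228 227 227 227 229 225]
[135 140 143  97  96  81  24  17  26  25  24  28  62  64  62  56  61  64
  39   5   7  13  13  34  55  63  66  60  64  66  64  61  64  55  66 236
 235 228 228 228 228 227 227 227 228 229 229 228 227 227] [125  94  83  62  56  68  58  61  62  58  60  66  59  65  64  62  63  65
  66  66  46  21   5  11  17   5  31  46  49  51  53  52  52  50  45  41
  73 132 128 130 134 120 124 126  99]
9 [155 290   5   3] [157.  291.1]
14 [159 291   6   6] [161.1 294.1]
29 [339 391   6   9] [341.4 394.9]
36 [319 397   7   9] [322.1 401.1]
```

```bash
cat > pot.py <<'E'
from h import *
d=np.load('w2.npz'); im=d['im']; C=cam('wrist',d)
g=cv2.cvtColor(im,cv2.COLOR_RGB2GRAY).astype(np.float32)
c0=np.array([*onz(C,(313,347),.05)[0][:2]])
def rob(P):
    for _ in range(8):
        c,r=circ(P); e=abs(np.hypot(*(P-c).T)-r); P=P[e<max(2.5*np.median(e),.0006)]
    return c.round(4),r.round(4),len(P)
r=np.arange(.040,.075,.0003)
for it in range(3):
    I=[];O=[]
    for a in np.radians(np.arange(0,360,3)):
        X=np.c_[c0[0]+r*np.cos(a),c0[1]+r*np.sin(a),0*r+.05]; uv=proj(C,X).astype(np.float32)
        p=cv2.remap(g,uv[:,:1],uv[:,1:],cv2.INTER_LINEAR)[:,0]
        w=(r>.045)&(r<.055); k=np.argmin(np.where(w,p,999))
        if p[k]<42: I.append(X[k,:2])
        q=(p[:-1]<90)&(p[1:]>=90)&(r[:-1]>.058)&(r[:-1]<.071); k=np.where(q)[0]
        if len(k): O.append(X[k[0],:2])
    ci=rob(np.array(I)); co=rob(np.array(O)); print(ci,co); c0=(ci[0]+co[0])/2
for uv in((341.4,394.9),(322.1,401.1)):
    X=onz(C,uv,.05)[0]; print(X.round(4),np.hypot(*(X[:2]-c0)).round(4),np.degrees(np.arctan2(*(X[:2]-c0)[::-1])).round(1))
E
python3 pot.py
```

```text
(array([ 0.5213, -0.0426]), np.float64(0.0546), 56) (array([ 0.5207, -0.0431]), np.float64(0.0655), 87)
(array([ 0.521 , -0.0429]), np.float64(0.0546), 53) (array([ 0.5204, -0.0433]), np.float64(0.0656), 89)
(array([ 0.5207, -0.0431]), np.float64(0.0546), 52) (array([ 0.5204, -0.0433]), np.float64(0.0657), 89)
[ 0.5888 -0.0346  0.05  ] 0.0688 7.1
[ 0.5891 -0.0574  0.05  ] 0.07 -11.7
```

```bash
cat >> pot.py <<'E'
print('---')
for a in np.radians([0,45,90,135,180,225,270,315]):
    rr=np.arange(.036,.080,.001); X=np.c_[c0[0]+rr*np.cos(a),c0[1]+rr*np.sin(a),0*rr+.05]; uv=proj(C,X).astype(np.float32)
    print(int(np.degrees(a)),cv2.remap(g,uv[:,:1],uv[:,1:],cv2.INTER_LINEAR)[:,0].astype(int))
o=cv2.resize(im[270:430,230:400],None,fx=4,fy=3.5,interpolation=cv2.INTER_CUBIC)
t=np.radians(np.arange(0,360,2))
for R0,col in((.05,(0,255,0)),(.064,(255,0,0))):
    uv=proj(C,np.c_[.5245+R0*np.cos(t),-.0435+R0*np.sin(t),0*t+.05])
    for u,v in uv: cv2.circle(o,(int((u-230+.5)*4),int((v-270+.5)*3.5)),1,col,-1)
cv2.imwrite('pics/pot_ov.png',o[:,:,::-1])
E
python3 pot.py
```

```text
(array([ 0.5213, -0.0426]), np.float64(0.0546), 56) (array([ 0.5207, -0.0431]), np.float64(0.0655), 87)
(array([ 0.521 , -0.0429]), np.float64(0.0546), 53) (array([ 0.5204, -0.0433]), np.float64(0.0656), 89)
(array([ 0.5207, -0.0431]), np.float64(0.0546), 52) (array([ 0.5204, -0.0433]), np.float64(0.0657), 89)
[ 0.5888 -0.0346  0.05  ] 0.0688 7.1
[ 0.5891 -0.0574  0.05  ] 0.07 -11.7
---
0 [ 62  60  58  61  62  63  64  60  61  63  61  63  64  62  58  57  50  51
 100 201 232 230 224 224 225 226 226 226 226 224 225 225 226 225 225 225
 225 223 219 214 204 199 197 197]
45 [ 85  83  80  64  56  53  54  59  58  57  58  60  63  64  68  51  21   8
  19  40  48  49  49  53  54  48  51  49  50  50  47  26 143 224 234 227
 226 227 226 225 226 226 225 226]
90 [229 225 220 210 203 206 209 217 202 113  52  50  55  52  53  56  56  52
  53  57  58  56  41  17  35 134 136 135 132 134 132 124 149 221 233 228
 226 227 227 227 226 227 227 227]
135 [229 230 236 136  40  57  60  62  62  61  62  67  65  61  61  58  36  18
   8   7  12  32  56  62  59  58  56  29  21  24  31  24  24  98 136 135
 135 131 133 134 130 131 132 133]
180 [231 233 173  86  51  62  63  65  63  63  64  65  66  66  67  56  25   7
  11  10  19  46  60  60  61  59  44  25  20  18  24  16  41  84  98  92
  90  94  92  91  92 100 139 162]
225 [227 227 228 230 234 232 183 133  60  51  63  62  64  65  62  61  63  64
  64  64  61  39  13  74 172 201 193 190 188 189 185 183 182 185 185 184
 193 216 216 213 209 205 201 196]
270 [124 125 109  71  62  60  61  60  59  60  56  60  60  55  43  19  12  29
  46  57  58  55  56  58  55  55  54  56  55  46  72 161 238 235 233  87
   4  10  16  22  23  16  30  71]
315 [62 60 61 63 63 61 60 63 61 61 62 67 64 61 61 66 66 60 32 14 10 10 10  8
 12 21 32 50 53 53 53 53 51 49 50 54 52 49 60 62 48 39 34 32]
```

View pics/pot_ov.png

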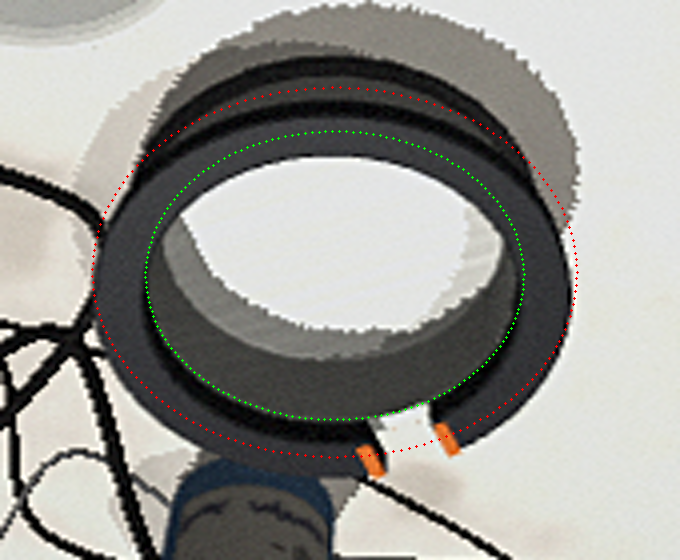

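```bash
cat > pot2.py <<'E'
from h import *
d=np.load('w2.npz'); im=d['im']; C=cam('wrist',d)
g=cv2.cvtColor(im,cv2.COLOR_RGB2GRAY).astype(np.float32)
c0=onz(C,(313,354),.05)[0][:2]
from pot import rob
r=np.arange(.040,.075,.0003)
for it in range(3):
    I=[];O=[]
    for deg in range(0,360,3):
        a=np.radians(deg)
        X=np.c_[c0[0]+r*np.cos(a),c0[1]+r*np.sin(a),0*r+.05]; uv=proj(C,X).astype(np.float32)
        p=cv2.remap(g,uv[:,:1],uv[:,1:],cv2.INTER_LINEAR)[:,0]
        # rim plateau: from r=.057 walk both ways until leaving 42..80
        k=np.argmin(abs(r-.057)); ok=(p>42)&(p<80)
        if not ok[k]: continue
        i=k
        while i>0 and ok[i-1]: i-=1
        j=k
        while j<len(r)-1 and ok[j+1]: j+=1
        if i>0 and .045<r[i]<.055: I.append(X[i,:2])
        if j<len(r)-1 and .059<r[j]<.069: O.append(X[j,:2])
    ci=rob(np.array(I)); co=rob(np.array(O)); print(ci,co,len(I),len(O)); c0=(ci[0]+co[0])/2
for uv in((341.4,394.9),(322.1,401.1)):
    X=onz(C,uv,.05)[0]; print(X.round(4),np.hypot(*(X[:2]-c0)).round(4),np.degrees(np.arctan2(*(X[:2]-c0)[::-1])).round(1))
E
python3 pot2.py | tail -5
```

```text
(array([ 0.5324, -0.0473]), np.float64(0.0512), 94) (array([ 0.5316, -0.0475]), np.float64(0.0626), 86) 107 108
(array([ 0.5324, -0.0473]), np.float64(0.0511), 89) (array([ 0.5317, -0.0475]), np.float64(0.0626), 82) 110 111
(array([ 0.5324, -0.0473]), np.float64(0.0511), 90) (array([ 0.5316, -0.0475]), np.float64(0.0626), 84) 110 111
[ 0.5888 -0.0346  0.05  ] 0.0583 12.6
[ 0.5891 -0.0574  0.05  ] 0.0579 -9.9
```

```bash
cat >> h.py <<'E'
def tri(Cs,uvs):
    A=np.zeros((3,3));b=np.zeros(3)
    for C,uv in zip(Cs,uvs):
        p,d=ray(C,uv); d=d[0]/np.linalg.norm(d); M=np.eye(3)-np.outer(d,d); A+=M;b+=M@p
    return np.linalg.solve(A,b)
E
python3 - <<'E'
from h import *
d1=np.load('w1.npz');d2=np.load('w2.npz');C1=cam('wrist',d1);C2=cam('wrist',d2);T=cam('top')
print('meter corner',tri([C1,C2],[(367,208),(450,228)]), tri([C1,C2],[(549,200),(628,219)]),tri([C1,T],[(367,208),(298,273)]))
def roll(d,C,u0):
    H=hsv(d['im'] if not isinstance(d,np.ndarray) else d);h,s,v=[H[...,i] for i in range(3)]
    m=((h>15)&(h<32)&(s>140)&(v>120)).astype(np.uint8)
    ct=[c[:,0] for c in cv2.findContours(m,cv2.RETR_EXTERNAL,cv2.CHAIN_APPROX_NONE)[0]]
    ct=max((c for c in ct if abs(c.mean(0)-u0).max()<35),key=len); print(circ(onz(C,ct,.051)))
roll(d1,C1,(391,155));roll(d2,C2,(472,177)); roll(capture('top'),T,(284,291))
s=state();print(s['eef_pos'],shift(s,[.4056,.1606,.12]),shift(s,[.4056,.1606,.046]))
E
```

```text
meter corner [0.4424712  0.12466614 0.05777274] [0.49690631 0.28710231 0.05015991] [0.45105396 0.12223473 0.02363785]
(array([0.40559788, 0.16055538]), np.float64(0.021550397566661227))
(array([0.40568453, 0.16062036]), np.float64(0.021550314401508227))
(array([0.40443979, 0.15826229]), np.float64(0.020000843267334843))
[0.37314897 0.01574083 0.29996335] [ 2.035762   14.69358857 18.00540672] [ 2.03708105 14.68883904 25.40540508]
```

>>> carry_out(
  moves=[100, 2, 14.6, 10, 0, 0, 0, 100, 2, 14.6, 10, 0, 0, 0, 100, 2, 14.6, 10, 0, 0, 0, 100, 2, 14.6, 10, 0, 0, 0, 100, 2, 14.6, 18, 0, 0, 0, 100, 2, 14.6, 18, 0, 0, 0, 100, 2, 14.6, 18, 0, 0, 0, 100, 2, 14.6, 22, 0, 0, 0, 100, 2, 14.6, 24, 0, 0, 0, 100, 2, 14.6, 25.4, 0, 0, 0, 100, 2, 14.6, 25.4, 0, 0, 0, 100, 2, 14.6, 25.4, 0, 0, 0],
)

```text
time_s: 3.05
eef_pos: [0.4069, 0.1589, 0.0477]
ee_rot: [0.179, 0.984, 0.0, 0.001]
contact_force: [0.4, 0.3, 0.5]
gripper_width: 0.0856
gripper_force: 0.0
```

>>> carry_out(
  moves=[40, 0, 0, 0, 0, 0, 0, 40, 0, 0, 0, 0, 0, 0, 40, 0, 0, 0, 0, 0, 0, 40, 0, 0, 0, 0, 0, 0, 40, 0, 0, 0, 0, 0, 0, 40, 0, 0, 0, 0, 0, 0],
  grip_force=40,
)

```text
time_s: 3.65
eef_pos: [0.4068, 0.1586, 0.0476]
ee_rot: [0.179, 0.984, 0.001, 0.001]
contact_force: [-0.5, 0.8, 5.4]
gripper_width: 0.0437
gripper_force: 40.7
```

>>> carry_out(
  moves=[40, 0, 0, -4, 0, 0, 0, 40, 0, 0, -8, 0, 0, 0, 40, 0, 0, -11, 0, 0, 0, 40, 0, 0, -11, 0, 0, 0, 40, -4, -3, -11, 0, 0, 0, 40, -8, -6.2, -11, 0, 0, 0, 40, -12, -9.3, -11, 0, 0, 0, 40, -16, -12.5, -11, 0, 0, 0, 40, -19, -14.9, -11, 0, 0, 0, 40, -19, -14.9, -11, 0, 0, 0, 40, -19, -14.9, -11, 0, 0, 0, 40, -19, -14.9, -11, 0, 0, 0],
)

```text
time_s: 4.85
eef_pos: [0.5301, -0.0472, 0.1551]
ee_rot: [0.179, 0.984, 0.0, -0.001]
contact_force: [0.4, 0.3, -0.4]
gripper_width: 0.0435
gripper_force: 44.5
```

```bash
python3 - <<'E'
from h import *
s=state(); im=capture('wrist'); t=capture('top')
print(s['time_s'],s['eef_pos'],s['gripper_width'],s['gripper_force'],s['contact_force'],shift(s,[.532,-.0474,.032]))
np.savez('w3.npz',im=im,eef_pos=s['eef_pos'],ee_rot=s['ee_rot'],top=t)
cv2.imwrite('pics/w3.png',im[:,:,::-1])
E
```

```text
4.85 [ 0.53007009 -0.04723512  0.15507529] 0.04353270151982548 44.47972118854523 [ 0.4272936   0.26365078 -0.39533842] [-0.2155089   0.05121142 12.30705935]
```

View pics/w3.png

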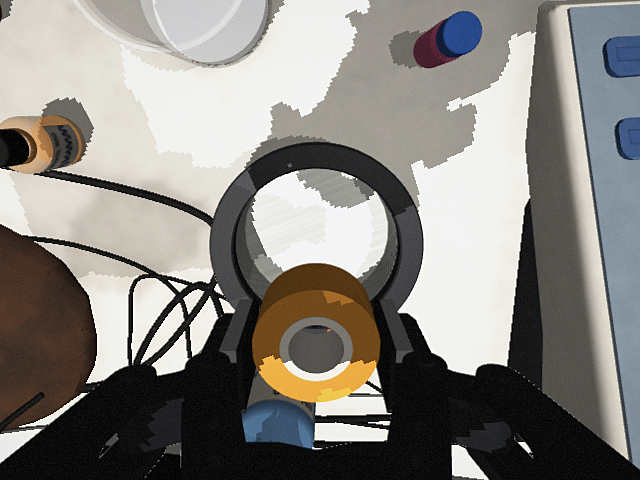

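The roll is held level at (316,345). The pot rim behind it spans columns 210–423, with its top edge at row 143. I'll compare that with the projected position.

```bash
python3 - <<'E'
from h import *
d=np.load('w3.npz'); C=cam('wrist',d); t=np.radians(np.arange(0,360,1))
for r in(.05,.064):
    uv=proj(C,np.c_[.532+r*np.cos(t),-.0474+r*np.sin(t),0*t+.05]); print(r,uv.min(0),uv.max(0))
g=cv2.cvtColor(d['im'],cv2.COLOR_RGB2GRAY)
print(g[138:175,316]);print(g[230,205:250]);print(g[230,380:430])
E
```

```text
0.05 [232.2319236  168.02515568] [399.48768417 326.32750998]
0.064 [208.68424537 142.48311101] [423.03251239 345.60421803]
[164 114 120  96  28  14  25  40  39  39  43  40  35  37  37  41  39  41
  40  37  39  35  42  39  38  36  41  35  38  13  74 152 160 149 151 150
 146]
[215 212 214 218 229 126  35  68  79  76  71  77  77  79  74  79  74  75
  80  76  76  74  80  76  73  80  82  74  41  27  14  18  63  61  67  58
  61  59  56  59  99 102 108 106 102]
[232 232 231 229 231 233 241 210 106  78  85  86  90  94  93 113  43   0
  39  40  74  76  79  72  74  66  76  73  77  70  70  76  75  82  70  76
  72  71  70  77  70  32 140 255 250 245 242 244 244 243]
```

>>> carry_out(
  moves=[40, -0.4, 0, 4, 0, 0, 0, 40, -0.4, 0, 8, 0, 0, 0, 40, -0.4, 0, 10, 0, 0, 0, 40, -0.4, 0, 11, 0, 0, 0, 40, -0.4, 0, 11.8, 0, 0, 0, 40, -0.4, 0, 12.2, 0, 0, 0, 40, -0.4, 0, 12.2, 0, 0, 0, 40, -0.4, 0, 12.2, 0, 0, 0],
)

```text
time_s: 5.75
eef_pos: [0.5359, -0.0497, 0.0354]
ee_rot: [0.179, 0.984, -0.0, 0.001]
contact_force: [0.6, -0.3, -0.1]
gripper_width: 0.0437
gripper_force: 44.5
```

>>> carry_out(
  moves=[40, 0, 0, 0.3, 0, 0, 0, 40, 0, 0, 0.3, 0, 0, 0, 66, 0, 0, 0.3, 0, 0, 0, 66, 0, 0, 0.3, 0, 0, 0, 66, 0, 0, 0.3, 0, 0, 0, 66, 0, 0, 0.3, 0, 0, 0],
)

```text
time_s: 6.35
eef_pos: [0.5349, -0.0495, 0.0311]
ee_rot: [0.179, 0.984, -0.0, 0.0]
contact_force: [0.2, 0.3, 0.4]
gripper_width: 0.0565
gripper_force: 0.0
```

>>> carry_out(
  moves=[66, 0, 0, -3, 0, 0, 0, 66, 0, 0, -7, 0, 0, 0, 66, 0, 0, -12, 0, 0, 0, 66, 0, 0, -17, 0, 0, 0, 66, 4, 0, -22, 0, 0, 0, 66, 8, 0, -27, 0, 0, 0, 66, 12, 0, -27, 0, 0, 0, 66, 12, 0, -27, 0, 0, 0, 66, 12, 0, -27, 0, 0, 0],
)

```text
time_s: 7.25
eef_pos: [0.4223, -0.0069, 0.3029]
ee_rot: [0.179, 0.984, -0.0, 0.002]
contact_force: [1.3, -0.0, -0.8]
gripper_width: 0.0563
gripper_force: 0.0
```

```bash
python3 - <<'E'
from h import *
s=state(); im=capture('wrist'); t=capture('top'); C=cam('wrist',s)
print(s['time_s'],s['eef_pos'],s['ee_rot'],s['q'],s['gripper_width'],s['contact_force'])
np.savez('w4.npz',im=im,eef_pos=s['eef_pos'],ee_rot=s['ee_rot'],top=t)
u=np.vstack([im[60:460,100:560]]); cv2.imwrite('pics/w4.png',np.hstack([cv2.resize(im[200:420,200:440],(400,366)),cv2.resize(t[180:290,150:270],(400,366))])[:,:,::-1])
H=hsv(im);h,sa,v=[H[...,i] for i in range(3)]
m=(h>12)&(h<32)&(sa>140)&(v>90)
for a,bb,c in blobs(m,200)[0]: print(a,bb,c,onz(C,c,.034),onz(C,np.array([[bb[0],c[1]],[bb[0]+bb[2],c[1]]]),.034))
E
```

```text
7.25 [ 0.42231881 -0.00689109  0.30290107] [ 1.78514045e-01  9.83934768e-01 -1.35708992e-05  2.25988954e-03] [-1.75343138e-01 -2.00651929e-01 -2.84960439e-02  1.73843258e+00
 -4.58232528e-05  1.83609746e-01] 0.05627920405220008 [ 1.31623646 -0.00476643 -0.76729185]
270 [144 225  30  25] [156.66666667 236.22592593] [[ 0.40706057 -0.17257173  0.034     ]] [[ 0.40255276 -0.18458125  0.034     ]
 [ 0.41322955 -0.15613656  0.034     ]]
779 [296 284  40  38] [315.12066752 301.87291399] [[ 0.53230241 -0.04813217  0.034     ]] [[ 0.5251176  -0.06726446  0.034     ]
 [ 0.54014879 -0.02723822  0.034     ]]
```

View pics/w4.png

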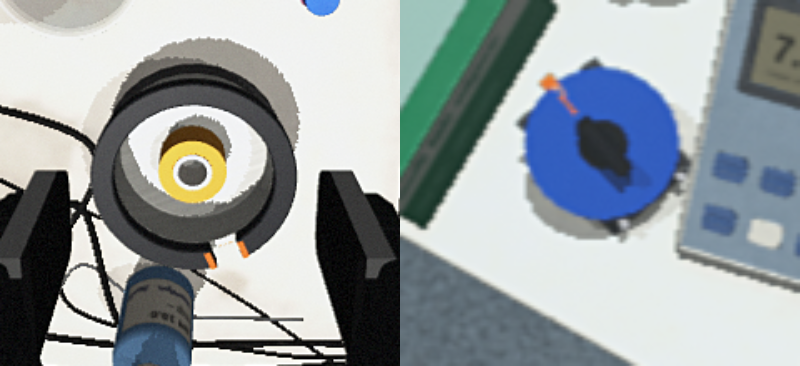

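The roll lies flat in the middle of the pot. In the top view the lid's key points up and to the left. Next I'll look at the lid with the wrist camera.

>>> carry_out(
  moves=[66, 1, 5, -1.7, 0, 0, -8, 66, 2, 10, -1.7, 0, 0, -16, 66, 3, 15, -1.7, 0, 0, -24, 66, 3.5, 20, -1.7, 0, 0, -32, 66, 4, 24, -1.7, 0, 0, -40, 66, 4.3, 28, -1.7, 0, 0, -48, 66, 4.3, 28, -1.7, 0, 0, -57, 66, 4.3, 28, -1.7, 0, 0, -57, 66, 4.3, 28, -1.7, 0, 0, -57, 66, 4.3, 28, -1.7, 0, 0, -57],
)

```text
time_s: 8.35
eef_pos: [0.4812, 0.2692, 0.3173]
ee_rot: [-0.311, 0.951, -0.0, -0.001]
contact_force: [0.7, -0.4, 0.3]
gripper_width: 0.0567
gripper_force: 0.0
```

```bash
python3 - <<'E'
from h import *
s=state(); im=capture('wrist'); C=cam('wrist',s)
print(s['time_s'],s['eef_pos'],s['ee_rot'],s['q'])
np.savez('w5.npz',im=im,eef_pos=s['eef_pos'],ee_rot=s['ee_rot'])
cv2.imwrite('pics/w5.png',im[:,:,::-1])
E
```

```text
8.35 [0.48119491 0.26916417 0.31729042] [-3.10566435e-01  9.50551497e-01 -1.22975223e-04 -5.70018814e-04] [ 3.88457751e-01  1.49203779e-01  3.43578516e-01  1.76632595e+00
 -1.62529008e-04 -2.43120018e-01]
```

View pics/w5.png

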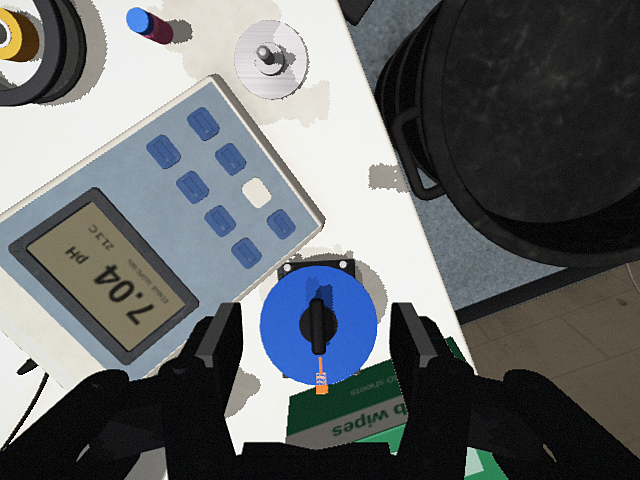

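The lid disc is centred near (319,325), the handle at (318,325), the key at (322,385) and the stop pins at (288,267) and (343,265). The tool is already nearly lined up with the lid. I'll solve the lid pose from its blue outline, using the known 62 mm radius and 25 degree tilt.

```bash
cat > lid.py <<'E'
from h import *
from scipy.optimize import brentq
def lidpose(im,C,u0,lo,hi):
    H=hsv(im);h,s,v=[H[...,i] for i in range(3)]
    m=((h>105)&(h<125)&(s>150)&(v>80)).astype(np.uint8)
    ct=[c[:,0] for c in cv2.findContours(m,cv2.RETR_EXTERNAL,cv2.CHAIN_APPROX_NONE)[0]]
    ct=max((c for c in ct if abs(c.mean(0)-u0).max()<40),key=len)
    hull=cv2.convexHull(ct)[:,0]; print('ellipse',cv2.fitEllipse(hull))
    mo=((h>3)&(h<18)&(s>130)&(v>100)); b=[x for x in blobs(mo,10)[0] if np.hypot(*(x[2]-u0))<90]; print([(x[0],x[2].round(1)) for x in b])
    return hull,max(b,key=lambda x:np.hypot(*(x[2]-u0)))[2]
def solve(hull,C,key,psi,z0=None):
    n=np.array([-np.sin(np.radians(25))*np.cos(psi),-np.sin(np.radians(25))*np.sin(psi),np.cos(np.radians(25))])
    ex=np.array([n[2]*np.cos(psi),n[2]*np.sin(psi),np.sin(np.radians(25))]); ey=np.cross(n,ex)
    def fit(z,uv=hull):
        p,d=ray(C,uv); P0=np.array([0.59,.35,z]); t=((P0-p)@n)/(d@n); X=p+d*t[:,None]; return np.c_[(X-P0)@ex,(X-P0)@ey],P0
    def rad(z):
        return circ(fit(z)[0])[1]-.062
    z=brentq(rad,.0,.2) if z0 is None else z0
    q,P0=fit(z); c,r=circ(q); k=fit(z,key)[0][0]-c
    return P0+c[0]*ex+c[1]*ey,r,k,ex,ey,n
if __name__=='__main__':
    d=np.load('w5.npz'); C=cam('wrist',d)
    hull,key=lidpose(d['im'],C,(319,325),0,0)
    psi=np.radians(35)
    for _ in range(4):
        X,r,k,ex,ey,n=solve(hull,C,key,psi); psi+=np.arctan2(k[1],k[0])
    print('top-face centre',X,'origin',X-.006*n,'handle',X+.024*n,'key',k,'psi',np.degrees(psi),r)
    T=cam('top'); t=np.load('w4.npz')['top']; ht,kt=lidpose(t,T,(210,224),0,0)
    e5=cv2.fitEllipse(hull)[0]; eT=cv2.fitEllipse(ht)[0]
    print('tri',tri([C,T],[e5,eT]))
    print('top solve',solve(ht,T,kt,psi)[0])
    Rm=np.c_[-ex,-ey,-n]; # tool x=-lid x, tool z=-lid z -> y = z x x
    Rm[:,1]=np.cross(Rm[:,2],Rm[:,0])
    st=state(); R0=R.from_quat(st['ee_rot']); print('turn deg',np.degrees((R0.inv()*R.from_matrix(Rm)).as_rotvec()))
    hd=X+.024*n
    for off in(.10,.0): print(off,shift(st,hd+off*n))
E
python3 lid.py
```

```text
ellipse ((318.1388854980469, 324.9123229980469), (116.71873474121094, 119.94790649414062), 175.7648468017578)
[(np.int32(44), array([320. , 365.6])), (np.int32(104), array([321.2, 389. ]))]
top-face centre [0.58956665 0.35320331 0.05887407] origin [0.59152937 0.3548088  0.05343623] handle [0.58171579 0.34678139 0.08062546] key [6.65110631e-02 1.42486836e-05] psi 39.29510959632455 0.06199999999999996
ellipse ((210.16476440429688, 222.84046936035156), (44.76029586791992, 45.93067169189453), 114.07518005371094)
[(np.int32(12), array([194.2, 204.3]))]
tri [0.58582369 0.34960397 0.07001635]
top solve [0.59421244 0.35692553 0.03111907]
turn deg [ -0.67461448 -25.01626488  -3.03014651]
0.1 [-8.49059343  0.10221918 14.64760659]
0.0 [-12.71418966   0.32980376  23.70903253]
```

>>> carry_out(
  moves=[100, -2, 0, 3, 0, -8, -1, 100, -4, 0, 7, 0, -16, -2, 100, -6, 0, 11, 0, -24, -3, 100, -7.6, 0.1, 12.8, -0.7, -25, -3, 100, -7.6, 0.1, 12.8, -0.7, -25, -3, 100, -7.6, 0.1, 12.8, -0.7, -25, -3],
)

```text
time_s: 9.0
eef_pos: [0.5418, 0.3152, 0.1913]
ee_rot: [-0.329, 0.919, 0.073, 0.204]
contact_force: [1.5, 0.5, 1.3]
gripper_width: 0.085
gripper_force: 0.0
```

```bash
cat > lid2.py <<'E'
from lid import *
s=state(); im=capture('wrist'); C=cam('wrist',s); print(s['time_s'],s['eef_pos'],s['q'])
np.savez('w6.npz',im=im,eef_pos=s['eef_pos'],ee_rot=s['ee_rot']); cv2.imwrite('pics/w6.png',im[:,:,::-1])
u0=proj(C,[.5896,.3532,.062])[0]; print(u0)
hull,key=lidpose(im,C,u0,0,0); psi=np.radians(39.3)
for _ in range(4):
    X,r,k,ex,ey,n=solve(hull,C,key,psi); psi+=np.arctan2(k[1],k[0])
print('face',X,'key',k,np.degrees(psi))
d=np.load('w5.npz');C5=cam('wrist',d);h5,k5=lidpose(d['im'],C5,(319,325),0,0)
print('tri',tri([C,C5],[cv2.fitEllipse(hull)[0],cv2.fitEllipse(h5)[0]]),'key tri',tri([C,C5],[key,k5]))
for z in(.058,.062,.066):
    print(z,solve(hull,C,key,psi,z)[:2],solve(h5,C5,k5,psi,z)[:2])
E
python3 lid2.py
```

```text
9.0 [0.54183081 0.31518029 0.19127336] [ 0.3537373  -0.12834915 -0.26299315  1.02042076  0.13892344 -0.30349679]
[312.54380887 229.59066858]
ellipse ((312.3414611816406, 222.20477294921875), (174.84451293945312, 180.87123107910156), 94.23495483398438)
[(np.int32(64), array([312.5, 288.5])), (np.int32(183), array([313., 315.]))]
face [0.58920521 0.35269951 0.06116301] key [6.64589801e-02 1.76222539e-06] 39.613931982377345
ellipse ((318.1388854980469, 324.9123229980469), (116.71873474121094, 119.94790649414062), 175.7648468017578)
[(np.int32(44), array([320. , 365.6])), (np.int32(104), array([321.2, 389. ]))]
tri [0.60023531 0.36140505 0.03830471] key tri [0.63459489 0.39012715 0.09030783]
0.058 (array([0.59048452, 0.3537245 , 0.05928143]), np.float64(0.06255402730186511)) (array([0.59001699, 0.35338423, 0.05901231]), np.float64(0.06197391832176325))
0.062 (array([0.58855063, 0.35217477, 0.06212596]), np.float64(0.06171646442077842)) (array([0.5885956 , 0.35231665, 0.0621843 ]), np.float64(0.06146109097173579))
0.066 (array([0.58661674, 0.35062504, 0.06497049]), np.float64(0.06087890153969167)) (array([0.5871742 , 0.35124908, 0.06535629]), np.float64(0.060948263621708326))
```

View pics/w6.png

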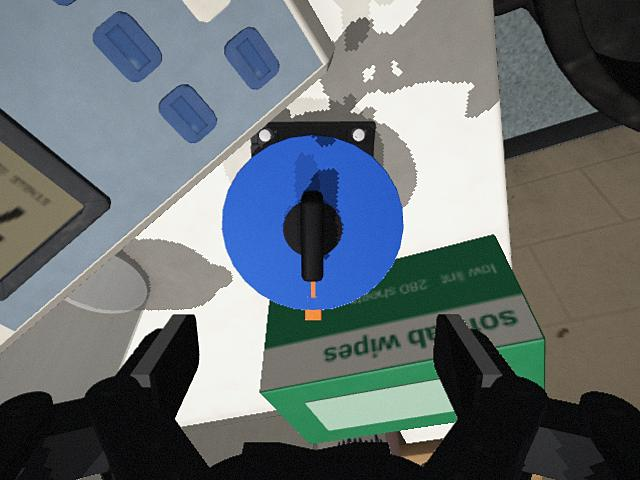

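```bash
cat >> lid2.py <<'E'
X=np.array([.5892,.3527,.0612]); hd=X+.024*n; Rm=np.c_[-ex,np.cross(-n,-ex),-n]
R0=R.from_quat(s['ee_rot']); print('turn',np.degrees((R0.inv()*R.from_matrix(Rm)).as_rotvec())); print('shift',shift(s,hd),hd)
a,b=onz(C,(270,305),0)[0],onz(C,(495,235),0)[0]; t=(b-a)[:2]/np.linalg.norm((b-a)[:2]); w=hd[:2]-a[:2]; print('box line dist',t[0]*w[1]-t[1]*w[0],a,b)
E
python3 lid2.py | tail -3
```

```text
turn [-0.09971492  0.27967448 -0.0489881 ]
shift [ 0.35071041 -0.05765059 12.12591834] [0.58136853 0.34625443 0.08295139]
box line dist 0.14103110367271574 [0.75028356 0.42328139 0.        ] [0.53633242 0.5226911  0.        ]
```

>>> carry_out(
  moves=[55, 0.3, 0, 3, 0, 0, 0, 55, 0.3, -0.1, 6, 0, 0, 0, 55, 0.3, -0.1, 9, 0, 0, 0, 55, 0.3, -0.1, 10.5, 0, 0, 0, 55, 0.3, -0.1, 11.5, 0, 0, 0, 55, 0.3, -0.1, 12, 0, 0, 0, 55, 0.3, -0.1, 12, 0, 0, 0, 55, 0.3, -0.1, 12, 0, 0, 0],
  grip_force=80,
)

```text
time_s: 9.9
eef_pos: [0.58, 0.3459, 0.0818]
ee_rot: [-0.329, 0.919, 0.073, 0.205]
contact_force: [-0.5, -0.3, -0.5]
gripper_width: 0.047
gripper_force: 0.0
```

>>> carry_out(
  moves=[5, 0, 0, 0, 0, 0, 0, 5, 0, 0, 0, 0, 0, 0, 5, 0, 0, 0, 0, 0, 0, 5, 0, 0, 0, 0, 0, 0, 5, 0, 0, 0, 0, 0, 0, 5, 0, 0, 0, 0, 0, 0],
  grip_force=80,
)

```text
time_s: 10.5
eef_pos: [0.5797, 0.3455, 0.0814]
ee_rot: [-0.329, 0.919, 0.073, 0.204]
contact_force: [-2.6, -2.5, 5.4]
gripper_width: 0.0127
gripper_force: 80.9
```

```bash
python3 - <<'E'
from h import *
s=state(); R0=R.from_quat(s['ee_rot'])
x=np.radians(180+39.6); X=np.array([np.cos(x),np.sin(x),0]); Z=np.array([0,0,-1.]); Rt=R.from_matrix(np.c_[X,np.cross(Z,X),Z])
print('rot',np.degrees((R0.inv()*Rt).as_rotvec()))
for t in([.58,.3455,.20],[.56,.30,.26],[.532,-.0474,.26],[.532,-.0474,.14]): print(t,shift(s,t).round(2))
E
```

```text
rot [-0.05044012 25.08566953 -0.17844673]
[0.58, 0.3455, 0.2] [ -5.05  -0.03 -10.73]
[0.56, 0.3, 0.26] [ -3.58  -2.27 -18.05]
[0.532, -0.0474, 0.26] [ 18.36 -27.33 -28.31]
[0.532, -0.0474, 0.14] [ 23.45 -27.33 -17.45]
```

>>> carry_out(
  moves=[5, 0, 0, -1.5, 0, 0, 0, 5, 0, 0, -3, 0, 0, 0, 5, -2, 0, -6, 0, 0, 0, 5, -5, 0, -10.7, 0, 0, 0, 5, -4.5, -1, -14, 0, 6, 0, 5, -3.6, -2.3, -18, 0, 12, 0, 5, 0, -6.5, -19.8, 0, 18, 0, 5, 3.7, -10.6, -21.5, 0, 25, -0.2, 5, 7.4, -14.8, -23.2, 0, 25, -0.2, 5, 11, -19, -24.9, 0, 25, -0.2, 5, 14.7, -23.1, -26.6, 0, 25, -0.2, 5, 18.4, -27.3, -28.3, 0, 25, -0.2, 5, 18.4, -27.3, -28.3, 0, 25, -0.2, 5, 18.4, -27.3, -28.3, 0, 25, -0.2, 5, 18.4, -27.3, -28.3, 0, 25, -0.2],
)

```text
time_s: 12.0
eef_pos: [0.5311, -0.0482, 0.2591]
ee_rot: [-0.338, 0.941, 0.0, 0.001]
contact_force: [0.3, 0.1, -2.3]
gripper_width: 0.0127
gripper_force: 79.6
```

```bash
python3 - <<'E'
from lid import *
s=state(); im=capture('wrist');t=capture('top'); C=cam('wrist',s); T=cam('top')
print(s['time_s'],s['eef_pos'],s['ee_rot'],s['q'],s['gripper_width'],s['contact_force'],s['ft_torque'])
np.savez('w7.npz',im=im,eef_pos=s['eef_pos'],ee_rot=s['ee_rot'],top=t)
p=s['eef_pos']; zf=p[2]-.024
cv2.imwrite('pics/w7.png',im[:,:,::-1])
x=R.from_quat(s['ee_rot']).as_matrix(); print('tool x az',np.degrees(np.arctan2(x[1,0],x[0,0])),'z',x[:,2])
u=proj(T,[p[0],p[1],zf])[0]; ht,kt=lidpose(t,T,u,0,0); c,r=circ(onz(T,ht,zf)); k=onz(T,kt,zf)[0][:2]-c
print('top',c,r,np.degrees(np.arctan2(k[1],k[0])),np.hypot(*k))
E
```

```text
12.0 [ 0.53110813 -0.04820847  0.25908176] [-3.37573569e-01  9.41298867e-01  2.61331796e-04  6.78862061e-04] [-2.16953450e-01  7.11699495e-02  1.41520267e-01  1.64027544e+00
  1.16515980e-03 -9.05629043e-01] 0.012656785290316976 [ 0.33969769  0.13943578 -2.34131339] [ 0.03877399 -0.03157145  0.05815983]
tool x az -140.54176742569175 z [ 1.10158676e-03  9.50314424e-04 -9.99998942e-01]
ellipse ((339.38519287109375, 219.9818115234375), (3.3848843574523926, 18.394298553466797), 17.238758087158203)
[]Traceback (most recent call last):
  File "<stdin>", line 8, in <module>
  File "lid.py", line 10, in lidpose
    return hull,max(b,key=lambda x:np.hypot(*(x[2]-u0)))[2]
                ~~~^^^^^^^^^^^^^^^^^^^^^^^^^^^^^^^^^^^^^
ValueError: max() iterable argument is empty
```

View pics/w7.png

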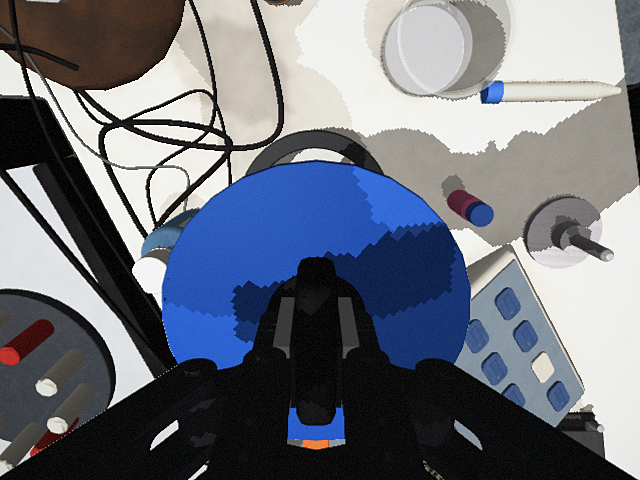

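The wrist view shows the lid held level: its arc spans columns 163–470 with the top at row 160, the key is at (314,444), and the pot rim shows behind it at (315,140). I'll fit the arc to get the lid's offset from the tool.

```bash
cat > held.py <<'E'
from h import *
d=np.load('w7.npz'); im=d['im']; C=cam('wrist',d); Rm=R.from_quat(d['ee_rot']).as_matrix(); p=d['eef_pos']
H=hsv(im);h,s,v=[H[...,i] for i in range(3)]
m=((h>105)&(h<125)&(s>150)&(v>60)).astype(np.uint8)
ct=max(cv2.findContours(m,cv2.RETR_EXTERNAL,cv2.CHAIN_APPROX_NONE)[0],key=len)[:,0]
hull=cv2.convexHull(ct)[:,0]; arc=np.array([q for q in ct if q[1]<330 and min(np.hypot(*(hull-q).T))<60 and cv2.pointPolygonTest(hull.astype(np.float32),(float(q[0]),float(q[1])),True)<2 and not(q[1]>200 and 200<q[0]<450)])
for dz in(.020,.024,.028):
    P=onz(C,arc,p[2]-dz); 
    for _ in range(5):
        c,r=circ(P); e=abs(np.hypot(*(P[:,:2]-c).T)-r); P=P[e<max(.0006,2.5*np.median(e))]
    off=Rm.T@np.r_[c-p[:2],0]; k=onz(C,(315,443),p[2]-dz)[0][:2]-c
    print(dz,len(P),c,r,'off tool',off*1000,'key',np.hypot(*k),np.degrees(np.arctan2(k[1],k[0])))
E
python3 held.py
```

```text
0.02 437 [ 0.53059671 -0.04708962] 0.060834725897461986 off tool [-3.16184757e-01  1.18886649e+00  4.99885504e-04] key 0.0629434502907699 39.18012444319098
0.024 437 [ 0.53226442 -0.04571111] 0.06251416874239887 off tool [-2.47986745  1.19334306  0.00364703] key 0.06468110794709936 39.180124443190955
0.028 437 [ 0.53393213 -0.0443326 ] 0.06419361158733573 off tool [-4.64355014  1.19781962  0.00679418] key 0.06641876560342816 39.18012444319101
```

```bash
cat >> held.py <<'E'
t=np.radians(np.arange(0,360,.5)); g=cv2.cvtColor(im,cv2.COLOR_RGB2GRAY).astype(np.float32)
c0=np.array([.532,-.0474]); O=[];I=[]
r=np.arange(.040,.075,.0003)
for deg in range(196,242,2):
    a=np.radians(deg); X=np.c_[c0[0]+r*np.cos(a),c0[1]+r*np.sin(a),0*r+.05]; uv=proj(C,X).astype(np.float32)
    q=cv2.remap(g,uv[:,:1],uv[:,1:],cv2.INTER_LINEAR)[:,0]; k=np.argmin(abs(r-.057)); ok=(q>q[k]-14)&(q<q[k]+18)
    j=k
    while j<len(r)-1 and ok[j+1]: j+=1
    i=k
    while i>0 and ok[i-1]: i-=1
    print(deg,int(q[k]),r[i].round(4),r[j].round(4),end=' | ')
E
python3 held.py | tail -1
```

```text
196 57 0.0535 0.0628 | 198 56 0.0505 0.0628 | 200 55 0.0514 0.0628 | 202 59 0.0514 0.0625 | 204 55 0.0514 0.0625 | 206 59 0.0511 0.0628 | 208 59 0.0514 0.0628 | 210 59 0.0514 0.0625 | 212 59 0.0514 0.0628 | 214 60 0.0514 0.0628 | 216 60 0.0514 0.0625 | 218 64 0.0514 0.0625 | 220 62 0.0514 0.0625 | 222 62 0.0514 0.0625 | 224 63 0.0514 0.0625 | 226 67 0.0517 0.0625 | 228 64 0.0511 0.0625 | 230 61 0.0511 0.0628 | 232 66 0.0511 0.0625 | 234 63 0.0511 0.0625 | 236 66 0.0511 0.0625 | 238 65 0.0511 0.0625 | 240 66 0.0511 0.0625 |
```

>>> carry_out(
  moves=[5, 0.1, -0.1, 4, 0, 0, 0, 5, 0.1, -0.1, 8, 0, 0, 0, 5, 0.1, -0.1, 12, 0, 0, 0, 5, 0.1, -0.1, 14, 0, 0, 0, 5, 0.1, -0.1, 15.3, 0, 0, 0, 5, 0.1, -0.1, 15.3, 0, 0, 0, 5, 0.1, -0.1, 15.3, 0, 0, 0, 5, 0.1, -0.1, 15.3, 0, 0, 0],
)

```text
time_s: 12.9
eef_pos: [0.533, -0.0485, 0.1079]
ee_rot: [-0.339, 0.941, -0.001, 0.002]
contact_force: [1.5, 0.6, -2.9]
gripper_width: 0.0127
gripper_force: 79.5
```

>>> carry_out(
  moves=[5, 0.2, 0, 0.5, 0, 0, 0, 5, 0.2, 0, 1, 0, 0, 0, 5, 0.2, 0, 1.4, 0, 0, 0, 5, 0.2, 0, 1.7, 0, 0, 0, 5, 0.2, 0, 1.9, 0, 0, 0, 5, 0.2, 0, 2, 0, 0, 0, 5, 0.2, 0, 2, 0, 0, 0, 5, 0.2, 0, 2, 0, 0, 0],
)

```text
time_s: 13.7
eef_pos: [0.5299, -0.0499, 0.0856]
ee_rot: [-0.339, 0.941, -0.0, 0.0]
contact_force: [-0.9, 0.6, -1.6]
gripper_width: 0.0127
gripper_force: 79.5
```

>>> carry_out(
  moves=[5, -0.1, 0, 0.1, 0, 0, 0, 5, -0.1, 0, 0.2, 0, 0, 0, 5, -0.1, 0, 0.2, 0, 0, 0, 5, -0.1, 0, 0.2, 0, 0, 0],
)

```text
time_s: 14.1
eef_pos: [0.5308, -0.0493, 0.0837]
ee_rot: [-0.339, 0.941, -0.0, 0.0]
contact_force: [0.2, -0.3, -2.9]
gripper_width: 0.0129
gripper_force: 79.8
```

>>> carry_out(
  moves=[5, 0, 0, 0.1, 0, 0, 0, 5, 0, 0, 0.2, 0, 0, 0, 5, 0, 0, 0.2, 0, 0, 0, 5, 0, 0, 0.2, 0, 0, 0],
)

```text
time_s: 14.5
eef_pos: [0.5308, -0.0494, 0.0833]
ee_rot: [-0.339, 0.941, -0.0, 0.001]
contact_force: [-4.0, -0.4, 5.5]
gripper_width: 0.0127
gripper_force: 81.0
```

>>> carry_out(
  moves=[5, 0, 0, 0, 0, 0, 3, 5, 0, 0, 0, 0, 0, 6, 5, 0, 0, 0, 0, 0, 9, 5, 0, 0, 0, 0, 0, 12, 5, 0, 0.1, 0, 0, 0, 15, 5, 0, 0.1, 0, 0, 0, 18, 5, 0, 0.1, 0, 0, 0, 21, 5, 0, 0.1, 0, 0, 0, 24, 5, 0, 0.1, 0, 0, 0, 26, 5, 0, 0.1, 0, 0, 0, 26, 5, 0, 0.1, 0, 0, 0, 26],
)

```text
time_s: 15.6
eef_pos: [0.5312, -0.0476, 0.083]
ee_rot: [-0.12, 0.993, 0.001, 0.002]
contact_force: [0.4, 4.2, 6.1]
gripper_width: 0.0126
gripper_force: 80.9
```

```bash
python3 - <<'E'
from h import *
s=state(); x=R.from_quat(s['ee_rot']).as_matrix(); print(s['time_s'],s['eef_pos'],'az',np.degrees(np.arctan2(x[1,0],x[0,0])),x[:,2],s['contact_force'],s['ft_torque'],s['gripper_width'])
im=capture('wrist'); np.savez('w7.npz',im=im,eef_pos=s['eef_pos'],ee_rot=s['ee_rot'])
H=hsv(im); m=(H[...,0]>3)&(H[...,0]<18)&(H[...,1]>130)&(H[...,2]>90)
for a,b,c in blobs(m,15)[0]: print(a,b,c.round(1))
E
python3 held.py|head -3
```

```text
15.6 [ 0.53121962 -0.04762657  0.08302533] az -166.2613737005231 [ 0.0036207   0.00180394 -0.99999182] [0.3786062  4.15311841 6.05006178] [ 1.04651982 -0.29781637  0.21070199] 0.012591800278694762
191 [303 441  27   9] [316.3 444.8]
0.02 432 [ 0.53088371 -0.04652234] 0.06081894860659762 off tool [6.40574863e-02 1.15240877e+00 7.75711810e-04] key 0.062979073374605 13.320266382343386
0.024 432 [ 0.53299555 -0.04599485] 0.06250021371727287 off tool [-2.11262186  1.16325593  0.00937363] key 0.06472005248051585 13.320266382343275
0.028 432 [ 0.53510739 -0.04546735] 0.0641814788279521 off tool [-4.28930121  1.17410308  0.01797155] key 0.06646103158642676 13.320266382343338
```

>>> carry_out(
  moves=[5, 0, 0, 0, 0, 0, 2, 5, 0, 0, 0, 0, 0, 4, 5, 0, 0, 0, 0, 0, 6, 5, 0, 0, 0, 0, 0, 8, 5, 0, 0, 0.1, 0, 0, 10, 5, 0, 0, 0.1, 0, 0, 11, 5, 0, 0, 0.1, 0, 0, 12, 5, 0, 0, 0.1, 0, 0, 12, 5, 0, 0, 0.1, 0, 0, 12],
)

```text
time_s: 16.55
eef_pos: [0.529, -0.0488, 0.0792]
ee_rot: [-0.014, 1.0, -0.0, -0.001]
contact_force: [-0.6, -0.3, -1.4]
gripper_width: 0.0128
gripper_force: 79.6
```

>>> carry_out(
  moves=[5, 0.1, 0, 0.1, 0, 0, 0, 5, 0, 0, 0.2, 0, 0, 0, 5, 0, 0, 0.3, 0, 0, 0, 5, 0, 0, 0.3, 0, 0, 0, 5, 0, 0, 0.3, 0, 0, 0],
)

```text
time_s: 17.05
eef_pos: [0.5299, -0.0486, 0.0777]
ee_rot: [-0.014, 1.0, -0.0, 0.0]
contact_force: [-1.3, 0.3, -0.9]
gripper_width: 0.0128
gripper_force: 79.9
```

>>> carry_out(
  moves=[5, 0, 0, 0.1, 0, 0, 0, 5, 0, 0, 0.2, 0, 0, 0, 5, 0, 0, 0.2, 0, 0, 0, 5, 0, 0, 0.2, 0, 0, 0],
)

```text
time_s: 17.45
eef_pos: [0.5299, -0.0486, 0.0776]
ee_rot: [-0.014, 1.0, -0.0, 0.0]
contact_force: [-4.7, 0.6, 8.3]
gripper_width: 0.0124
gripper_force: 81.4
```

>>> carry_out(
  moves=[5, 0, 0, -0.1, 0, 0, 0, 20, 0, 0, -0.1, 0, 0, 0, 40, 0, 0, -0.1, 0, 0, 0, 50, 0, 0, -0.1, 0, 0, 0, 50, 0, 0, -0.1, 0, 0, 0, 50, 0, 0, -0.1, 0, 0, 0, 50, 0, 0, -2, 0, 0, 0, 50, 0, 0, -5, 0, 0, 0, 50, 0, 0, -10, 0, 0, 0, 50, 0, 0, -15, 0, 0, 0, 50, 5, 0, -20, 0, 0, 0, 50, 10, 0, -22, 0, 0, 0, 50, 12, 0, -22, 0, 0, 0, 50, 12, 0, -22, 0, 0, 0, 50, 12, 0, -22, 0, 0, 0],
)

```text
time_s: 18.95
eef_pos: [0.4101, -0.0521, 0.2964]
ee_rot: [-0.014, 1.0, -0.0, 0.002]
contact_force: [0.6, 0.0, -0.3]
gripper_width: 0.043
gripper_force: 0.0
```

```bash
python3 - <<'E'
from h import *
s=state(); im=capture('wrist'); C=cam('wrist',s); print(s['time_s'],s['eef_pos'],s['contact_force'])
u=proj(C,[.532,-.0474,.056])[0]; print(u)
H=hsv(im);h,sa,v=[H[...,i] for i in range(3)]
m=((h>105)&(h<125)&(sa>150)&(v>60)).astype(np.uint8)
ct=[c[:,0] for c in cv2.findContours(m,cv2.RETR_EXTERNAL,cv2.CHAIN_APPROX_NONE)[0]]
ct=max((c for c in ct if abs(c.mean(0)-u).max()<50),key=len); hull=cv2.convexHull(ct)[:,0]
for z in(.056,.062): print(z,circ(onz(C,hull,z)))
c=circ(onz(C,hull,.056))[0]
for a,b,q in blobs((h>3)&(h<18)&(sa>130)&(v>90),8)[0]:
    X=onz(C,q,.055)[0]; 
    if np.hypot(*(X[:2]-c))<.09: print(a,q.round(1),X.round(4),np.hypot(*(X[:2]-c)).round(4),np.degrees(np.arctan2(*(X[:2]-c)[::-1])).round(1))
x0,y0=int(u[0]),int(u[1]); cv2.imwrite('pics/w8.png',cv2.resize(im[max(0,y0-100):y0+110,x0-110:x0+110],None,fx=2.7,fy=2.7)[:,:,::-1])
E
```

```text
18.95 [ 0.41012525 -0.05205637  0.29636779] [ 0.6407128   0.04343816 -0.28430729]
[316.22918219 318.82033613]
0.056 (array([ 0.53016729, -0.04771436]), np.float64(0.06172970245729355))
0.062 (array([ 0.52689819, -0.04780815]), np.float64(0.06071528518993732))
167 [316.  368.4] [ 0.5909 -0.046   0.055 ] 0.0608 1.7
```

View pics/w8.png

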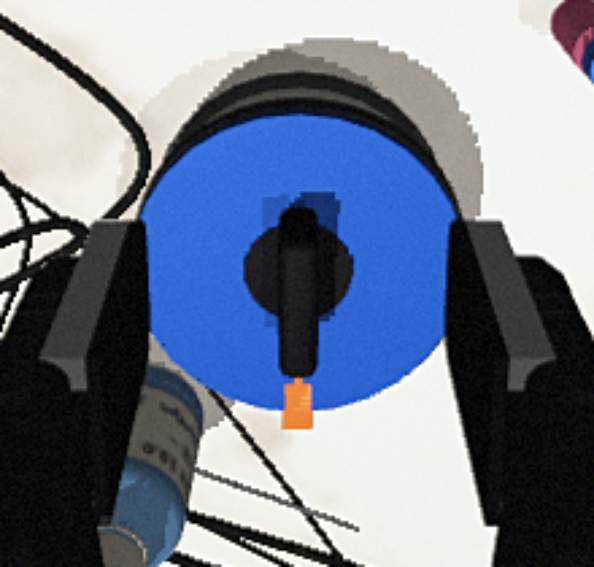

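The lid sits centred on the pot (centre about (0.530, -0.048)), and at the seated height its outline fits the 62 mm radius. The key is at 1.7° and the notch at 1.3°. The arm is clear, so I'm handing in.

```bash
python3 -c "
from station import *
print(finish_job())"
```

```text
the job is handed in; nothing more can be done
None
```

I handed the job in at about 19 s: the roll lies flat in the pot, and the lid was turned on the rim until its key dropped into the notch, then released. My last measurements show it seated and centred within about 2 mm; the hand-in returned no verdict.

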